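# Find the loose cap bolt and hold its cap open

## Task

Refit the junction block: pick up the terminal module by its rib and press it into the recess in the block's front deck until it sits flush. Then tap the three bolt heads gently from above until you find the loose one, which gives way by a few millimetres, and lift that bolt's hinged cap by its front tongue to about half open (some 45 degrees) for the fitter. Finish still holding the cap up; do not let go, and leave the other things on the worktop where they are.

Things in the scene. Friction and masses are not known exactly. Their poses are not given: they have to be found in the camera images.
- block: Grey junction block, fixed to the worktop: 190 mm deep (x), 250 mm wide (y). Origin: centre of its underside, on the worktop; its x axis points from its low front to its raised rear, z up. The low front deck is 32 mm high and reaches from x = -95 to +18 mm; the raised rear, x = 18 to 95 mm, is 58 mm high and carries three identical hinged caps side by side at y = +80 (left), 0 (middle), -80 mm (right).
- recess (a point): Centre of the recess's mouth in the front deck, at deck height (block frame x = -58, y = 0, z = 32 mm). The recess is 38 mm (x) by 58 mm (y). In its bottom lies a stiff plate: the module dropped in stands 6 mm proud on it, and goes down to flush under about 5 N of push and then stays down.
- seat (a joint): Travel of the plate in the recess: 0 = up, 0.006 m = fully down, where the module's shoulder is flush with the deck.
- module: Loose grey plug-in terminal module, 0.1 kg: a base 34 mm (x) by 54 mm (y) and 20 mm high, with an upright grip rib on top, 26 mm long (x), 12 mm thick (y), from 20 to 44 mm above the underside. Origin: centre of the underside, z up. Stands upright on the worktop at the right of the block. It fits the recess with its x axis along the block's x axis, either way round.
- shoulder (a point): Centre of the top face of the module's base (20 mm above its underside): level with the recess mouth when flush.
- cap_left (a joint): Hinge angle of the left cap (rad): 0 = lying shut, up to 1.35. The hinge axis runs along the block's y at block frame x = +75, z = 62 mm, so the front end swings up and back. The cap is an aluminium plate 57 mm long, 42 mm wide, 7 mm thick, 0.12 kg, with a tongue in front; it falls shut when let go. A tight bolt locks it shut; a loose one lets it lift freely.
- tongue_left (a point): Grip point in the left cap's tongue: a bar 12 mm wide (y) and 12 mm high that stands out 35 mm in front of the cap plate, over the front deck with 26 mm free beneath. The point is at mid height of the bar, 15 mm behind its front end and 77 mm from the hinge axis (block frame x = -2, z = 64 mm when shut).
- bolt_left (a joint): How far the left bolt is pushed into its cap (m): 0 = standing up. A loose bolt springs down 0.005 m under 2 to 4 N and comes back up; a tight one gives less than 0.001 m. Exactly one of the three is loose, a different one from time to time, and nothing shows which.
- head_left (a point): Centre of the top face of the left bolt's head, 22 mm across, 88 mm above the worktop, in the middle of the cap (block frame x = +42 mm). The head is the highest part around it.
- cap_middle (a joint): Hinge angle of the middle cap (rad): 0 = lying shut, up to 1.35. The hinge axis runs along the block's y at block frame x = +75, z = 62 mm, so the front end swings up and back. The cap is an aluminium plate 57 mm long, 42 mm wide, 7 mm thick, 0.12 kg, with a tongue in front; it falls shut when let go. A tight bolt locks it shut; a loose one lets it lift freely.
- tongue_middle (a point): Grip point in the middle cap's tongue: a bar 12 mm wide (y) and 12 mm high that stands out 35 mm in front of the cap plate, over the front deck with 26 mm free beneath. The point is at mid height of the bar, 15 mm behind its front end and 77 mm from the hinge axis (block frame x = -2, z = 64 mm when shut).
- bolt_middle (a joint): How far the middle bolt is pushed into its cap (m): 0 = standing up. A loose bolt springs down 0.005 m under 2 to 4 N and comes back up; a tight one gives less than 0.001 m. Exactly one of the three is loose, a different one from time to time, and nothing shows which.
- head_middle (a point): Centre of the top face of the middle bolt's head, 22 mm across, 88 mm above the worktop, in the middle of the cap (block frame x = +42 mm). The head is the highest part around it.
- cap_right (a joint): Hinge angle of the right cap (rad): 0 = lying shut, up to 1.35. The hinge axis runs along the block's y at block frame x = +75, z = 62 mm, so the front end swings up and back. The cap is an aluminium plate 57 mm long, 42 mm wide, 7 mm thick, 0.12 kg, with a tongue in front; it falls shut when let go. A tight bolt locks it shut; a loose one lets it lift freely.
- tongue_right (a point): Grip point in the right cap's tongue: a bar 12 mm wide (y) and 12 mm high that stands out 35 mm in front of the cap plate, over the front deck with 26 mm free beneath. The point is at mid height of the bar, 15 mm behind its front end and 77 mm from the hinge axis (block frame x = -2, z = 64 mm when shut).
- bolt_right (a joint): How far the right bolt is pushed into its cap (m): 0 = standing up. A loose bolt springs down 0.005 m under 2 to 4 N and comes back up; a tight one gives less than 0.001 m. Exactly one of the three is loose, a different one from time to time, and nothing shows which.
- head_right (a point): Centre of the top face of the right bolt's head, 22 mm across, 88 mm above the worktop, in the middle of the cap (block frame x = +42 mm). The head is the highest part around it.
- sample_pot_1: sample pot with a blue screw lid, 50 mm across and 66 mm tall, standing; a bystander, loose.
- padlock: padlock lying flat, 76 x 38 x 20 mm; a bystander, loose.
- pen_red: ball pen, 142 mm long, 12 mm thick; a bystander, loose.
- test_wand_0: flat red test stick, 22 x 150 x 9 mm; a bystander, loose.
There are look-alikes about, which are no part of the job. What is shaped like the module but pink or red is not meant.

How it is judged:
On the way, in this order (a step that is already met when the one before it is completed fails the run):
1. the module is pressed flush into the recess (horizontal distance between shoulder and recess below 0.005 m and z of shoulder in the frame of recess between -0.003 and 0.002 m and angle between module's own z axis and vertical below 0.06 rad and value of joint seat above 0.004 m), for 0.2 s.
2. the loose bolt is found: it is pushed down at least 3 mm by a tap, its cap shut (((value of joint bolt_left above 0.003 m and value of joint cap_left below 0.1 rad) or (value of joint bolt_middle above 0.003 m and value of joint cap_middle below 0.1 rad) or (value of joint bolt_right above 0.003 m and value of joint cap_right below 0.1 rad))), for 0.04 s.
At the end, for the whole second after the job is handed in: The loose bolt's cap is held by the gripper between 0.6 and 1.3 rad open, and the module still sits in the recess, untouched: centred within 5 mm, its shoulder at most 2 mm above the deck, tilted less than 0.06 rad (all of step 1 and ((value of joint cap_left between 0.6 and 1.3 rad and contact force between the fingers and cap_left above 0.3 N) or (value of joint cap_middle between 0.6 and 1.3 rad and contact force between the fingers and cap_middle above 0.3 N) or (value of joint cap_right between 0.6 and 1.3 rad and contact force between the fingers and cap_right above 0.3 N)) and contact force between module and the arm below 0.1 N); the arm keeps its last pose, push and grip.
It fails at once if a bolt head is struck or pressed with more than 60 N (contact force between the fingers and bolt_left above 60 N or contact force between the fingers and bolt_middle above 60 N or contact force between the fingers and bolt_right above 60 N).
It fails at once if a bystander is moved more than 30 mm (distance of any of sample_pot_1, padlock, pen_red, test_wand_0 from where it was at the start of the episode above 0.03 m).
It also fails if it takes over 58 s, if anything falls off the work surface, if the arm or the gripper's body presses on something with over 40 N, if the wrist force passes 120 N, or if a joint passes its speed limit or range.

## Robot

A 7-joint arm with a two-finger parallel gripper is mounted at the origin on a cart in front of the work surface, level with it; the furniture and walls round the work are solid. World frame = base frame: x ahead of the robot, y to its left, z up, the work surface at z = 0. Lengths are in m, angles in rad, forces in N, time in s.
With the tool pointing down it reaches from about 0.425 to 0.925 m from the base axis. Payload 6.8 kg.
Tool frame: the origin (TCP) lies on the front face of the gripper's body, between the roots of the fingers; the fingertips stand 73 mm ahead of it and the grasp point (between the pads) lies 54 mm ahead of it (env.nose_length is the distance from the TCP to the fingertips, in m); z points along the fingers, y is the direction in which the jaws open and shut (so a half turn about z gives the same grasp; the last joint's range is limited). The gripper opens to 85 mm and grips with 20 to 120 N. Pads are 22 mm wide; open, the fingers measure 114 mm over their backs; the gripper's body (76 mm by 85 mm) begins 54 mm behind the grasp point. The pads swing forward as they close: fully open they stand 13 mm farther back than shut.
Start: joints at [-1.23, 0.477, 0.022, 1.555, -0.011, 1.109, -0.083], TCP at [0.293, 0.608, 0.304] pointing down, gripper open.
Joint ranges: [-2.96, 2.96], [-0.34, 2.1], [-1.41, 1.46], [0.24, 2.44], [-1.37, 4.51], [0.17, 1.92], [-2.96, 2.96]. Speed limits (rad/s): [2.39, 2.39, 3.14, 3.14, 3.14, 3.14, 3.14].

## Interface

Orientations are given as a unit quaternion [w, x, y, z].
In Python, from cell import env, kin, camera, calibration, job gives the robot as it stands. The module is installed in compiled form; this text tells all that it offers. Calls block until the motion is done:
- env.reach(position, orientation): joint-space move of the TCP to a pose.
- env.movel(position, velocity=0.15, rot=None, stop_force=None): straight line of the TCP; rot=None keeps the orientation; velocity is the mean speed in m/s. With stop_force (N) it stops when the force on the tool has changed by that much, and returns True; else False.
- env.goto_joints(angles): joint-space move.
- env.grip(opening, f_grip=None): finger opening in m; f_grip is the grip in N (None keeps the last); returns when the fingers have stopped.
- env.dwell(seconds).
- kin.inverse_kinematics(position, orientation): joint angles nearest the present ones, or None.
- env.get_state(): the state.
- camera(name): name is "side" or "top"; returns (picture, depth): 384x512x3 uint8, blue, green, red; 384x512 float32, m along the optical axis (not along the pixel's ray), 0 where there is no reading.
- calibration(name): a dict with "fx", "fy", "cx", "cy" (pixels), "rvec" (rotation vector, rad) and "tvec" (3), from world to camera coordinates, as OpenCV has them. Camera axes: x right, y down, z forward; pixel columns grow to the right and rows downward; lengths in m; the calibration is good to about 2 mm. A picture is of the moment at which its call begins. calibration takes no time and is no camera call.
A pose or a line that the arm cannot do raises env.PlanningError and nothing moves.
- job.job_done(): hands the job in, once; it reports no verdict.
The state is a dict: "time": time; "qpos": joint angles; "joint_velocities": joint speeds; "joint_torque": joint torques, N m; "tcp_pos": TCP position; "orientation": TCP orientation; "force": force on the tool from outside, world axes, zero at the start; "torque": the same for the moment, N m; "opening": finger opening in m.
Only numpy, scipy, OpenCV 4.12 (cv2) and the standard library are available. Lean on these libraries where they do the work, as an engineer would, in place of code of your own. Each camera call takes 0.05 s, during which the arm holds its last target. There are 200 camera calls.

## Working session

There is one attempt and no reset: what is moved stays moved. The work goes in short steps, each a Python script; the robot and the scene stay as the last script left them, time stands still between calls to the robot, and variables do not carry over. Pictures are saved under pics/ and viewed, about 8 in all and at most 12, crops included, and the job is handed in when it is done.

```bash
mkdir -p pics
cat > h.py <<'E'
import numpy as np, cv2
from cell import env, kin, camera, calibration, job
def cal(n):
    c=calibration(n); R=cv2.Rodrigues(np.array(c["rvec"],float))[0]; return c,R,np.array(c["tvec"],float).ravel()
def ray(n,u,v,z):
    c,R,t=cal(n); d=R.T@np.array([(u-c["cx"])/c["fx"],(v-c["cy"])/c["fy"],1]); o=-R.T@t
    return o+d*(z-o[2])/d[2]
def proj(n,p):
    c,R,t=cal(n); q=R@np.array(p,float)+t; return np.array([c["fx"]*q[0]/q[2]+c["cx"],c["fy"]*q[1]/q[2]+c["cy"]])
def cloud(n,depth):
    c,R,t=cal(n); v,u=np.mgrid[:depth.shape[0],:depth.shape[1]]
    P=np.stack([(u-c["cx"])/c["fx"]*depth,(v-c["cy"])/c["fy"]*depth,depth],-1)
    return (P-t)@R
E
python3 - <<'E'
from h import *
for n in("top","side"):
    p,d=camera(n); cv2.imwrite(f"pics/{n}0.png",cv2.resize(p,None,fx=1.5,fy=1.5,interpolation=cv2.INTER_CUBIC)); np.savez(f"{n}0.npz",p=p,d=d)
    c,R,t=cal(n); print(n,c,-R.T@t)
E
```

```text
top {'fx': 364.5859909784795, 'fy': 364.5859909784795, 'cx': 258.45790681743716, 'cy': 191.81754653761772, 'rvec': array([ 2.14439314, -2.13191591,  0.15180606]), 'tvec': array([-0.01206636,  0.57519425,  0.97554071])} [ 0.42149623 -0.01906379  1.05102388]
side {'fx': 467.85720117226714, 'fy': 467.85720117226714, 'cx': 253.46822791595991, 'cy': 195.56258993103745, 'rvec': array([ 2.21748994, -0.38960763,  0.18124755]), 'tvec': array([-0.54823315,  0.17651511,  1.20651742])} [ 0.23754863 -0.97005217  0.88880307]
```

View pics/top0.png

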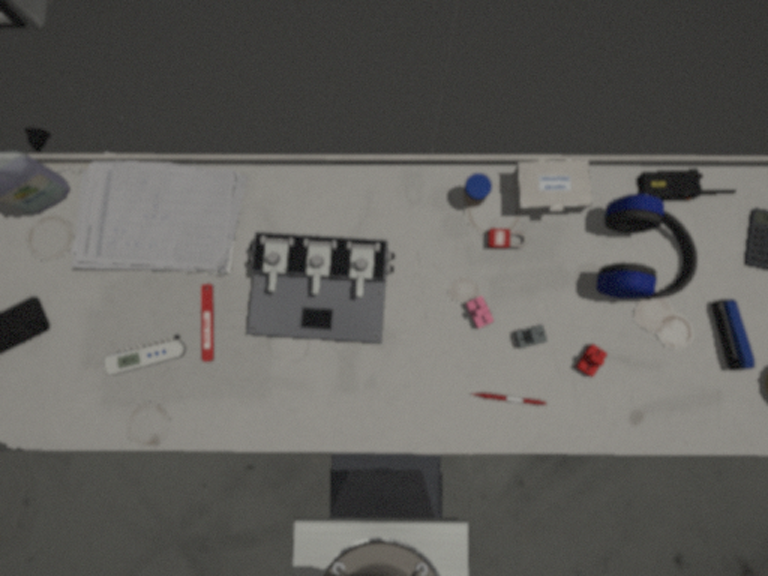

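View pics/side0.png

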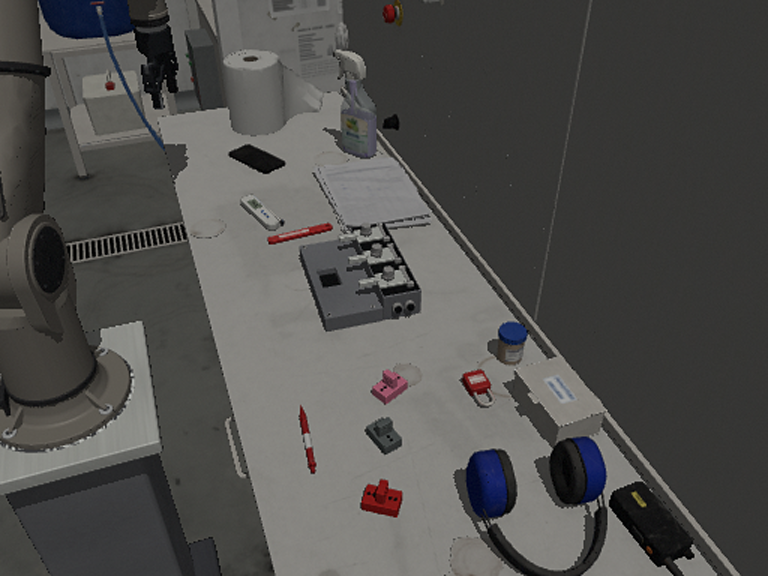

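The top view shows the block at about (318,288). Three things have the module's shape: grey (529,336), pink (480,312) and red (591,360). Only the grey one fits, so I'll confirm it in a crop and measure at the same time.

Run:
```python
from h import *
T=np.load("top0.npz");p,d=T["p"],T["d"];P=cloud("top",d);z=P[...,2]
v,u=np.mgrid[:384,:512]
print("table z",np.median(z[250:280,180:300]))
roi=(u>155)&(u<268)&(v>150)&(v<235)
def rect(m,zz,big=True):
    m=m.astype(np.uint8)
    cs=cv2.findContours(m,cv2.RETR_EXTERNAL,cv2.CHAIN_APPROX_NONE)[0]; c=max(cs,key=cv2.contourArea)
    W=np.array([ray("top",a,b,zz)[:2] for a,b in c[:,0]],np.float32)*1000
    return cv2.minAreaRect(W),cv2.contourArea(c)
blk=roi&(z>0.018)
print("deck z",np.median(z[roi&(z>.022)&(z<.042)]))
deck=roi&(z>.022)&(z<.043); print("deck",rect(deck,.032))
dark=roi&(p.max(2)<30)&(v>200); print("recess",rect(dark,.032))
g=p.astype(int)
roim=(u>335)&(u<370)&(v>208)&(v<240)
mm=roim&(p.max(2)<135); print("module",rect(mm,.015), p[280//1,300], np.median(z[mm]),z[mm].max())
rib=roim&(z>.032); print("rib px",rib.sum(), rect(rib,.044) if rib.sum()>5 else 0)
S=np.load("side0.npz")["p"]
a=cv2.resize(p[150:240,150:270],None,fx=6,fy=6,interpolation=cv2.INTER_CUBIC)[:, :]
b=cv2.resize(p[195:255,305:415],(720,393),interpolation=cv2.INTER_CUBIC)
s1=cv2.resize(S[240:350,235:335],(600,660)[::1],interpolation=cv2.INTER_CUBIC)
a=cv2.resize(a,(400,300));b=cv2.resize(p[200:248,316:380],(400,300),interpolation=cv2.INTER_CUBIC)
s1=cv2.resize(S[270:318,236:300],(400,300),interpolation=cv2.INTER_CUBIC);s2=cv2.resize(S[145:223,190:294],(400,300),interpolation=cv2.INTER_CUBIC)
o=np.vstack([np.hstack([a,b]),np.hstack([s2,s1])])
cv2.imwrite("pics/crop1.png",np.clip(o*1.6,0,255).astype(np.uint8))
```

```text
table z -0.0016948308639237082
deck z 0.03172715982399524
deck (((540.7579345703125, 124.85816192626953), (250.1112518310547, 115.12811279296875), 86.54638671875), 3286.0)
recess (((520.1478881835938, 124.93067169189453), (48.56367874145508, 27.37038803100586), 86.75824737548828), 93.0)
module (((488.6029357910156, -271.95977783203125), (42.618858337402344, 72.262939453125), 16.092708587646484), 322.0) [135 141 144] 0.018275403939281204 0.047727907968121916
rib px 52 (((489.5206298828125, -276.55682373046875), (25.082334518432617, 14.471214294433594), 14.218331336975098), 37.5)
```

View pics/crop1.png

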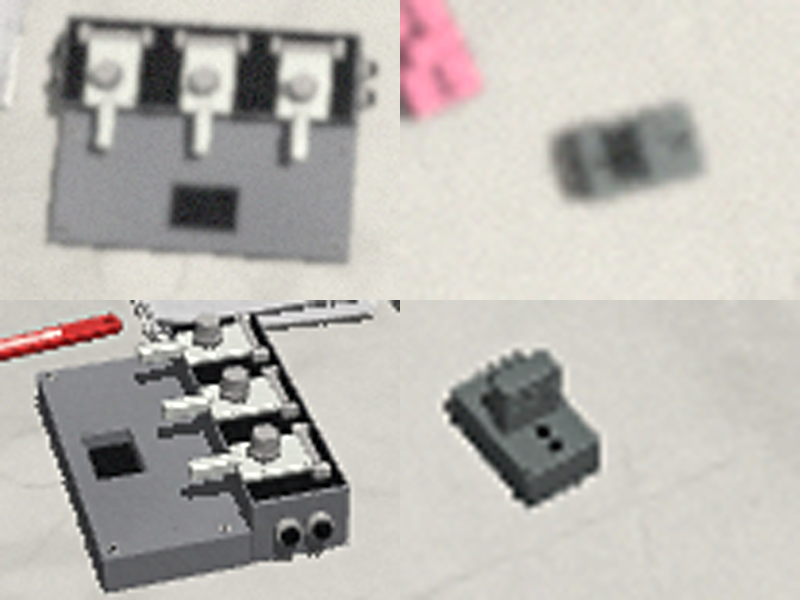

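The crop confirms the grey module: it is upright and its rib is visible, unlike the pink and red look-alikes. Next I'll cross-check its pose and the block's in the side view and test IK.

```bash
cat >> h.py <<'E'
from scipy.spatial.transform import Rotation as Ro
def quat(psi,tilt=0,flip=False):
    # fingers down, jaws along object's y; tilt>0: fingers lean toward object's +x
    c,s=np.cos(psi),np.sin(psi); X=np.array([c,s,0]);Y=np.array([-s,c,0]);Z=np.array([0,0,1.])
    z=-np.cos(tilt)*Z+np.sin(tilt)*X; y=-Y if flip else Y
    q=Ro.from_matrix(np.stack([np.cross(y,z),y,z],1)).as_quat(); return np.array([q[3],*q[:3]]),z
E
python3 - <<'E'
from h import *
for n in("top","side"):
    D=np.load(n+"0.npz");p,d=D["p"],D["d"];P=cloud(n,d);z=P[...,2]
    near=lambda x,y,r:(np.hypot(P[...,0]-x,P[...,1]-y)<r)&(d>0)
    m=near(.489,-.275,.045)&(p.max(2)<140)
    def rc(m,zz,lab):
        m=cv2.morphologyEx(m.astype(np.uint8),cv2.MORPH_OPEN,np.ones((2,2)))
        c=max(cv2.findContours(m,cv2.RETR_EXTERNAL,cv2.CHAIN_APPROX_NONE)[0],key=cv2.contourArea)
        W=np.array([ray(n,a,b,zz)[:2] for a,b in c[:,0]],np.float32)*1000
        print(n,lab,[np.round(q,1) for q in cv2.minAreaRect(W)])
    tz=np.median(z[near(.489,-.275,.08)&(z<.008)]);print("table",tz)
    rc(m&(z-tz>.037),.044,"rib"); rc(m&(abs(z-tz-.02)<.006)|m&(z-tz>.014),.02,"base+rib")
    b=near(.545,.125,.16); rc(b&(abs(z-tz-.032)<.006),.032,"deck")
    dk=b&(abs(z-tz-.032)<.006); print("deck med z",np.median(z[dk]))
    h=b&(z-tz>.081)
    k,lab,st,ce=cv2.connectedComponentsWithStats(h.astype(np.uint8))
    for i in range(1,k):
        if st[i,4]>6:print("head",st[i,4],np.round(ray(n,*ce[i],.088)*1000,1), np.round(P[lab==i].mean(0)*1000,1))
    rec=near(.521,.126,.045)&(p.max(2)<(30 if n=="top" else 28)); rc(rec,.032,"recess")
for a in(.26,-.06):
  for f in(0,1):
    print(a,f,[kin.inverse_kinematics(x,quat(a,t,f)[0]) is not None for x,t in (((.49,-.276,.2),0),((.52,.125,.2),0),((.55,.12,.13),.5),((.63,.12,.18),-.35))], np.round(kin.inverse_kinematics((.52,.125,.2),quat(a,0,f)[0]),2))
E
```

```text
table -0.001648738911603691
top rib [array([ 486.9, -279.3]), array([24.7, 14.1]), np.float64(12.1)]
top base+rib [array([ 487. , -279.9]), array([33.8, 54.9]), np.float64(14.3)]
top deck [array([537.4, 122.1]), array([249.8, 114. ]), np.float64(86.5)]
deck med z 0.0316657249781327
head 46 [624.3 199.1  88. ] [624.4 199.2  87.3]
head 46 [619.3 119.3  88. ] [619.6 119.4  86.9]
head 46 [614.6  40.5  88. ] [614.7  40.5  87.3]
top recess [array([517.2, 130.5]), array([24.4, 12.4]), np.float64(34.9)]
table 0.0007796017138589878
side rib [array([ 487.8, -286.1]), array([27.9, 15.8]), np.float64(18.0)]
side base+rib [array([ 491.2, -285.1]), array([44.4, 57.5]), np.float64(13.2)]
side deck [array([550.2, 111.3]), array([264.4, 139.1]), np.float64(86.4)]
deck med z 0.033609620248487196
head 30 [621.8 196.6  88. ] [622.  197.3  87.5]
head 36 [616.4 115.2  88. ] [616.5 115.4  87.9]
head 37 [611.6  36.   88. ] [611.5  35.7  88.2]
side recess [array([517.5, 111.1]), array([37.8, 32.8]), np.float64(85.2)]
0.26 0 [True, True, True, True] [-0.43  0.38  0.09  1.99 -0.05  0.78  1.52]
0.26 1 [True, True, True, True] [-0.83  0.43  0.61  2.02 -0.34  0.79 -1.33]
-0.06 0 [True, True, True, True] [-0.5   0.38  0.18  2.   -0.1   0.77  1.25]
-0.06 1 [True, True, True, True] [-0.88  0.45  0.68  2.02 -0.39  0.8  -1.61]
```

Run:
```python
from h import *
st=lambda:(lambda s:print(round(s["time"],2),np.round(s["tcp_pos"],4),np.round(s["force"],2),round(s["opening"],4)))(env.get_state())
q,_=quat(np.radians(14)); m=np.array([.4875,-.2805])
env.reach([*m,.2],q); st()
print(env.movel([*m,.097],velocity=.12,stop_force=8)); st()
env.grip(0.0,30); st()
env.movel([*m,.16],velocity=.12); st()
p0=np.array([.5196,.1257]); q2,_=quat(-.061)
env.reach([*p0,.18],q2); st()
env.movel([*p0,.145],velocity=.1); st()
o=[]
for n in("top","side"):
    p,d=camera(n);np.savez(n+"1.npz",p=p,d=d);u,v=proj(n,[*p0,.05]).astype(int)
    o.append(cv2.resize(p[v-38:v+38,u-38:u+38],(400,400),interpolation=cv2.INTER_CUBIC));print(n,u,v)
cv2.imwrite("pics/hover.png",np.clip(np.hstack(o)*1.5,0,255).astype(np.uint8))
```

```text
3.3 [ 0.488  -0.2799  0.2   ] [ 0.09  0.75 -0.29] 0.086
False
4.31 [ 0.4879 -0.2809  0.0976] [ 0.56 -0.76  0.32] 0.0856
4.97 [ 0.4877 -0.2806  0.0972] [-0.16  0.71  2.83] 0.0113
5.64 [ 0.4873 -0.28    0.1596] [-1.51 -0.15 -1.18] 0.0114
7.15 [0.5198 0.1243 0.18  ] [ 0.07  0.17 -1.61] 0.0114
7.65 [0.5196 0.125  0.1448] [-1.33  0.1  -1.24] 0.0111
top 209 211
side 219 179
```

View pics/hover.png

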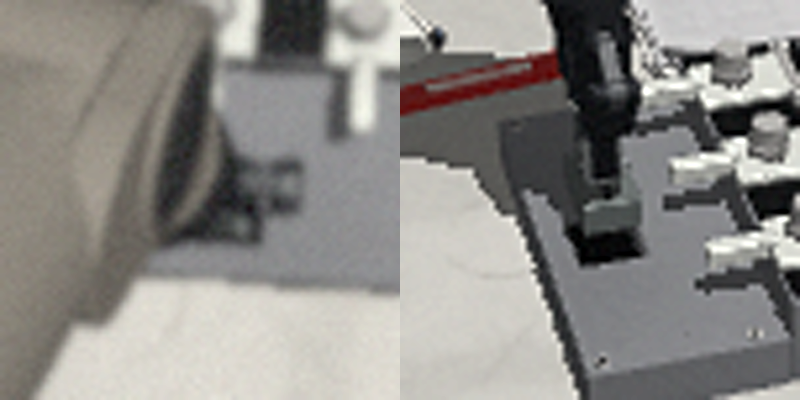

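Module held level over the recess: the side crop shows its near face at about (610,215) and the recess mouth's near edge at about (612,262). I'll overlay the predicted outlines to see the offset.

Run:
```python
from h import *
R=lambda psi:np.array([[np.cos(psi),-np.sin(psi)],[np.sin(psi),np.cos(psi)]])
o=[]
for f,boxes in(("side0",[(.5196,.1257,38,58,.032,(0,0,255))]),("side1",[(.5196,.1257,38,58,.032,(0,0,255)),(.5196,.125,34,54,.048,(0,255,0)),(.5196,.125,34,54,.068,(0,255,255))])):
    p=np.clip(np.load(f+".npz")["p"]*1.6,0,255).astype(np.uint8);u0,v0,w,h,k=200,165,40,48,10
    c=cv2.resize(p[v0:v0+h,u0:u0+w],None,fx=k,fy=k,interpolation=cv2.INTER_NEAREST)
    for x,y,a,b,z,col in boxes:
        C=[np.array([x,y])+R(-.061)@np.array([sx*a,sy*b])/2000 for sx,sy in((-1,-1),(1,-1),(1,1),(-1,1))]
        px=np.array([(proj("side",[*q,z])-[u0,v0]+.5)*k for q in C]).astype(int)
        cv2.polylines(c,[px],True,col,1)
    o.append(c)
cv2.imwrite("pics/ov.png",np.hstack(o))
```

```text
(no output)
```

View pics/ov.png

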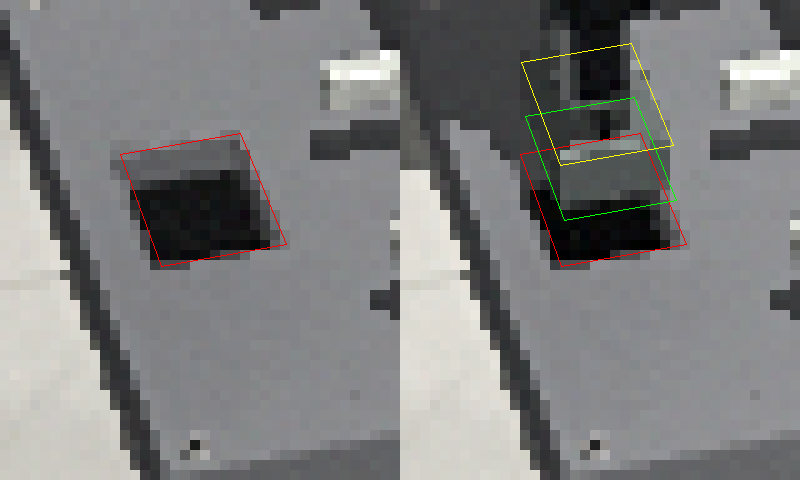

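The side view shifts module and recess by nearly the same amount, and the mismatch between them is about 1 mm. I'll insert it with force stops.

Run:
```python
from h import *
def st():
    s=env.get_state();print(round(s["time"],2),np.round(s["tcp_pos"],4),np.round(s["force"],2),np.round(s["torque"],2),round(s["opening"],4));return s
p0=np.array([.5196,.1252])
ok=False
for dx,dy in((0,0),(-.0015,0),(.0015,0),(0,-.0015),(0,.0015)):
    env.movel([*(p0+[dx,dy]),.133],velocity=.1)
    hit=env.movel([*(p0+[dx,dy]),.119],velocity=.05,stop_force=6); s=st()
    if not hit or s["tcp_pos"][2]<.122: ok=True;break
print(ok,dx,dy)
if ok:
    p0=p0+[dx,dy]
    print(env.movel([*p0,.104],velocity=.025,stop_force=22)); st()
    env.dwell(.3); st()
```

```text
8.45 [0.5195 0.1251 0.1187] [ 1.08  0.24 -0.54] [ 0.01 -0.01 -0.04] 0.0118
True 0 0
True
8.93 [0.5203 0.1252 0.1089] [-2.2  -0.63  8.87] [-0.08  0.49 -0.04] 0.0111
9.22 [0.5202 0.1253 0.1089] [-1.16  0.24  9.85] [-0.06  0.39 -0.05] 0.0113
```

Run:
```python
from h import *
def st():
    s=env.get_state();print(round(s["time"],2),np.round(s["tcp_pos"],4),np.round(s["force"],2),round(s["opening"],4));return s
env.grip(.045); st()
t=env.get_state()["tcp_pos"]
env.movel([t[0],t[1],.2],velocity=.2)
q,_=quat(-.061); env.reach([.45,-.05,.25],q); st()
o=[]
for n in("side","top"):
    p,d=camera(n);np.savez(n+"2.npz",p=p,d=d);P=cloud(n,d);x=(P[...,:2]-[.5196,.1257])@np.array([[np.cos(.061),np.sin(.061)],[-np.sin(.061),np.cos(.061)]])
    r=lambda a,b,c,e:(x[...,0]>a)&(x[...,0]<b)&(x[...,1]>c)&(x[...,1]<e)&(d>0)
    print(n,"deck",np.median(P[r(-.03,.03,.05,.1)][:,2]),"shoulder L",np.median(P[r(-.012,.012,.013,.022)][:,2]),"R",np.median(P[r(-.012,.012,-.022,-.013)][:,2]),"rib",np.median(P[r(-.01,.01,-.003,.003)][:,2]))
    u,v=proj(n,[.55,.12,.05]).astype(int);o.append(cv2.resize(p[v-36:v+36,u-36:u+36],(400,400),interpolation=cv2.INTER_CUBIC))
cv2.imwrite("pics/seated.png",np.clip(np.hstack(o)*1.6,0,255).astype(np.uint8))
```

```text
9.65 [0.5197 0.1253 0.1083] [ 0.95 -0.89 -0.52] 0.0452
11.06 [ 0.4506 -0.0485  0.2496] [-0.06  0.42  0.76] 0.045
side deck 0.033425322194819314 shoulder L nan R 0.0334741540570567 rib 0.03767306359198399
top deck 0.03190506177816463 shoulder L 0.031829431846699105 R 0.031031485172272794 rib 0.055710466928111844
  return _methods._mean(a, axis=axis, dtype=dtype,
  ret = ret.dtype.type(ret / rcount)
```

View pics/seated.png

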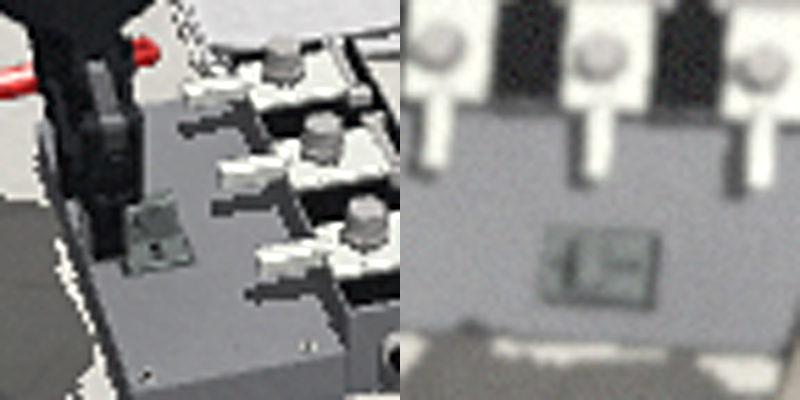

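The module is flush: the shoulder is level with the deck at about 32 mm in both views. Next, the bolt taps.

Run:
```python
from h import *
q,_=quat(-.061); env.grip(0.0)
H={"right":(.6145,.0399),"middle":(.6194,.1197),"left":(.6243,.1996)}
first=True
for k,h in H.items():
    if first: env.reach([*h,.19],q); first=False
    else: env.movel([*h,.19],velocity=.2)
    env.movel([*h,.170],velocity=.1); env.dwell(.15)
    hit=env.movel([*h,.150],velocity=.025,stop_force=8); a=env.get_state(); env.dwell(.2); b=env.get_state()
    print(k,hit,round(a["time"],2),np.round(a["tcp_pos"],4),np.round(b["tcp_pos"],4),np.round(b["force"],1))
    env.movel([*h,.19],velocity=.1)
    if hit and b["tcp_pos"][2]<.1585: print("loose",k);break
```

```text
right True 13.57 [0.6147 0.0399 0.1557] [0.6147 0.0399 0.1557] [-2.1  1.3  7.4]
loose right
```

The right head gave way at 5.3 mm below the expected contact height. I'll tap the middle one for comparison.

Run:
```python
from h import *
for h in((.6194,.1197),(.6243,.1996)):
    env.movel([*h,.19],velocity=.2); env.movel([*h,.170],velocity=.1); env.dwell(.15)
    hit=env.movel([*h,.150],velocity=.025,stop_force=8); b=env.get_state()
    print(hit,round(b["time"],2),np.round(b["tcp_pos"],4),np.round(b["force"],1),env.nose_length)
    env.movel([*h,.19],velocity=.1)
# plan lift on the right cap
psi=-.061;o=np.array([.5775,.1223]);X=np.array([np.cos(psi),np.sin(psi)]);Y=np.array([-X[1],X[0]])
def pose(th,t0=.5,xg=-6,zg=64):
    dx,dz=xg-75,zg-62; x=75+dx*np.cos(th)+dz*np.sin(th); z=62-dx*np.sin(th)+dz*np.cos(th)
    q,zv=quat(psi,t0-th); g=np.array([*(o+X*x/1000+Y*-.080),z/1000]); return g-.054*zv,q,zv
for th in np.linspace(0,.9,10):
    p,q,_=pose(th); j=kin.inverse_kinematics(p,q); print(round(th,2),np.round(p,3),None if j is None else np.round(j,2))
```

```text
True 15.82 [0.6196 0.1198 0.1605] [-1.7  0.5  7.6] 0.0726
True 17.82 [0.6245 0.1997 0.1606] [-1.9  0.2  7.7] 0.0726
0.0 [0.541 0.044 0.111] [ 0.54  0.68 -0.99  2.25  1.73  0.67 -0.24]
0.1 [0.546 0.044 0.122] [-0.74  0.52  0.6   2.26 -1.28  0.17  2.5 ]
0.2 [0.553 0.044 0.132] [-0.75  0.53  0.65  2.19 -0.82  0.32  2.06]
0.3 [0.56  0.043 0.141] [-0.8   0.57  0.76  2.11 -0.76  0.51  2.  ]
0.4 [0.568 0.043 0.149] [-0.8   0.61  0.81  2.03 -0.7   0.67  1.96]
0.5 [0.577 0.042 0.157] [-0.78  0.66  0.83  1.95 -0.66  0.83  1.92]
0.6 [0.587 0.042 0.163] [-0.74  0.7   0.83  1.86 -0.62  0.98  1.9 ]
0.7 [0.598 0.041 0.169] [-0.7   0.74  0.82  1.77 -0.59  1.12  1.87]
0.8 [0.609 0.04  0.173] [-0.66  0.79  0.8   1.68 -0.57  1.25  1.86]
0.9 [0.62  0.04  0.176] [-0.61  0.84  0.78  1.59 -0.55  1.39  1.84]
```

Right is the loose one: it went down 5 mm more than the other two. I'll lift its cap by the tongue with a smaller start tilt.

```bash
cat >> h.py <<'E'
psi=-.061;O=np.array([.5775,.1223]);BX=np.array([np.cos(psi),np.sin(psi)]);BY=np.array([-BX[1],BX[0]])
def pose(th,t0=.25,xg=-6,zg=64):
    dx,dz=xg-75,zg-62; x=75+dx*np.cos(th)+dz*np.sin(th); z=62-dx*np.sin(th)+dz*np.cos(th)
    q,zv=quat(psi,t0-th); g=np.array([*(O+BX*x/1000+BY*-.080),z/1000]); return g-.054*zv,q,zv
def st():
    s=env.get_state();print(round(s["time"],2),np.round(s["tcp_pos"],4),np.round(s["force"],1),np.round(s["torque"],1),round(s["opening"],4));return s
E
python3 - <<'E'
from h import *
for th in(0,.2,.4,.6,.8):
    p,q,_=pose(th); print(np.round(kin.inverse_kinematics(p,q),2))
p,q,zv=pose(0)
t=env.get_state()["tcp_pos"]; env.movel([t[0],t[1],.23],velocity=.2)
env.grip(.045); env.reach(p-.08*zv,q); st()
print(env.movel(p,velocity=.08,stop_force=6)); st()
env.grip(0.0,40); st()
for th in(.1,.2):
    p,q,_=pose(th); print(env.movel(p,velocity=.04,rot=q,stop_force=25)); st()
E
```

```text
[-0.73  0.57  0.65  2.16 -0.83  0.37  2.06]
[-0.78  0.65  0.79  2.02 -0.71  0.71  1.96]
[-0.72  0.73  0.81  1.85 -0.62  1.01  1.9 ]
[-0.65  0.82  0.79  1.68 -0.57  1.28  1.86]
[-0.56  0.91  0.75  1.5  -0.53  1.54  1.83]
19.86 [0.534  0.0452 0.1943] [-0.3  0.7  0.3] [-0.   0.2 -0. ] 0.0452
False
21.01 [0.5535 0.0436 0.1167] [-0.2 -0.6 -0.2] [-0.   0.3  0. ] 0.0452
21.4 [0.5532 0.0416 0.1168] [-1.9 -5.3  3.1] [-1.   0.5 -0.2] 0.0116
False
21.82 [0.5591 0.0413 0.1257] [-1.3 -5.9 -0.4] [-1.   0.2 -0.1] 0.0111
False
22.25 [0.5659 0.0408 0.1342] [ 0.1 -4.3 -0.4] [-1.   0.1  0.1] 0.0112
```

Run:
```python
from h import *
for th in(.3,.4,.5,.6,.7,.8,.85):
    p,q,_=pose(th); p=p-[0,.0015,0]; print(env.movel(p,velocity=.04,rot=q,stop_force=25))
    if th in(.5,.85): st()
env.dwell(.5); st()
o=[]
for n in("side","top"):
    p,d=camera(n);np.savez(n+"3.npz",p=p,d=d)
    u,v=proj(n,[.56,.08,.06]).astype(int);o.append(cv2.resize(p[v-45:v+45,u-45:u+45],(400,400),interpolation=cv2.INTER_CUBIC))
cv2.imwrite("pics/lift.png",np.clip(np.hstack(o)*1.6,0,255).astype(np.uint8))
```

```text
False
False
False
23.52 [0.5906 0.0392 0.1548] [-1.8 -5.5  1.5] [-1.  -0.   0.2] 0.0109
False
False
False
False
25.08 [0.6259 0.0371 0.1687] [-1.5 -5.2  1.7] [-0.9 -0.1  0.6] 0.0111
25.58 [0.6259 0.0371 0.1687] [-2.  -5.4  0.9] [-1.  -0.4  0.7] 0.0114
```

View pics/lift.png

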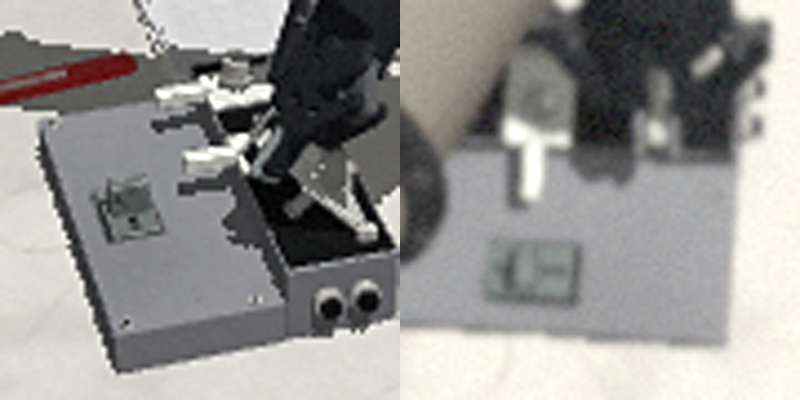

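The side crop shows the right cap open about 45° and held in the fingers at about (270,165). The module is still flush and untouched at about (130,215). Handing in.

```bash
python3 -c "
from h import *
st(); job.job_done(); st()"
```

```text
25.68 [0.6259 0.0371 0.1687] [-1.  -5.7  1.5] [-0.9 -0.4  0.7] 0.0111
the job is handed in; nothing more can be done
the job is handed in; nothing more can be done
```

The job is handed in at about 25.7 s of robot time, with the right cap held about half open. The hand-in gives no verdict.

- **Module:** I pressed the grey terminal module into the recess on the first try. Its shoulder measured level with the deck, within about 1 mm. The side depth camera had no reading on the shoulder's left half, so the left side rests on the top view alone.
- **Loose bolt:** It is the right one. It stopped about 5 mm lower than the middle and left bolts, which did not give. The taps were set to stop at 8 N.
- **Cap:** I lifted the right cap by its tongue along the hinge arc to a commanded 0.85 rad, about 49°. The last pictures show it open about 45° in the fingers. The jaws are stopped at 11 mm on the 12 mm bar.
- **Checks that disagreed:**
  - A steady sideways force of about 5 N remains on the tongue. The grasp was about 2 mm off centre, and a 1.5 mm correction did not relieve it.
  - The side camera put the bolt heads 3–4 mm from where the top camera did. I took this as the side camera seeing the heads' side faces and used the top view.
- **Other things on the worktop:** I planned no move near them, but did not measure their positions at the end.

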